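# Pry the captive retaining ring off a pump rotor with a hooked pick

## Task

The sprung top plate of the pump rotor in the white tray has to come off, so its retaining ring must go first. Take the hooked pick from its rest, let the tip down into the narrow gap between the back of the ring and the shaft, press the plate down with it until the ring stands clear of the wall of its recess, and holding it down so draw the ring slowly out of its groove, off the plate and into the tray; never force the tip against the plate, the shaft or a ring that is still held, and keep fingers and gripper off the ring. Then lay the pick back in its rest, hook down, let go, and leave the things lying round about where they are.

Things in the scene. Friction and masses are not known exactly. Their poses are not given: they have to be found in the camera images.
- pick: Hooked pick, 55 g. Origin on the axis of its black handle, at the place to grip it, between the posts of the rest; x along the handle to the hook, z up with the hook down. Handle 14 (y) x 18 mm (z) from x = -52 to 38 mm, ferrule to 45, then a 4 mm shank on the axis, bent down at x = 62 mm. Grip it with 60 N: loads at the tip turn it a little between the pads (some mm at the tip).
- pick_tip (a point): The very end of the hook: lowest point of the round, ball-ended tip (3 mm in diameter, straight down for the last 13 mm), at x = 62, z = -18 mm in the pick's frame. Axes as the pick's.
- pick_rest: White plastic rest, fixed on the worktop: base 100 x 56 x 6 mm, two posts 9 mm thick at x = -34 and 32 mm with 17 mm wide notches, flared at the top; notch floors at z = 30 mm, post tops at 46 mm. Origin at the centre of the underside; the pick lies in it along x, hook towards +x beyond the base.
- rest_seat (a point): Where the pick's origin is when the pick lies in its rest, 39 mm above the worktop; x along the pick towards its hook, z up.
- ring: Sprung retaining ring, dark steel, about 28 g, horseshoe, 3 mm thick, lying flat. Origin at its centre on its underside, z up; mouth towards +x, back towards -x. Band from radius 18.8 to 23.4 mm; four lugs reach in to radius 12 mm, 58 degrees either side of +x (on the two sprung arms) and 40 degrees either side of -x. More than 16 N from the pick bends it.
- ring_gap (a point): Middle of the prying gap at the ring's back, at x = -16.9 mm in the ring's frame, on its underside: 3.8 mm wide from the shaft's side (radius 15 mm) to the band (18.8 mm), clear to 8 mm either side. Drawn towards its -x, clear of the recess, the ring spreads its arms (8 to 11 N at 20 mm/s, more if faster) and snaps free after about 10 mm, jumping a few mm on.
- drive: Pump rotor on its gearbox flange, shaft up, fixed in the tray. Origin on the shaft axis at the flange's underside; flange 80 x 80 x 12 mm. Rotor radius 40 mm, three white rollers between a lower disc and the sprung top plate (face at z = 51 mm at rest). Shaft: radius 15 mm, top at z = 62.5 mm, 1.5 mm chamfer. More than 14 N from the pick scores plate or shaft.
- groove_axis (a point): On the shaft axis at the plate's face at rest, where the ring's origin is; x axis as the drive's. The spring (3 N, then 1 N per mm, stop at 4.5 mm) holds the ring in a recess: a wall 2 mm high, radius 24.2 to 27.6 mm, slotted 10 mm wide at -x so the tip can slide out along the face. Ring comes out over the wall only with the plate 2.5 mm or more down (6 to 9 N).
- tray: White tray 136 x 264 x 23 mm, fixed; floor 2 mm above the worktop, inside about 118 (x) by 250 mm (y), walls to 22 mm. Origin at the centre of its underside; +y points away from the robot. The drive stands in its +y half; the ring's back faces its free -y half.
- tube_clamp: Bystander: small screw clamp for tubing, 40 x 38 x 11 mm, lying in front of the tray; leave it.
- screwdriver: Bystander: screwdriver 211 mm long lying by the tray; leave it.
- amber_vial: Bystander: small amber vial 33 mm wide, 60 mm tall, standing near the pick's rest; leave it.
There are look-alikes about, which are no part of the job. What is meant by the ring is not yellow, and is the smaller of those in its own colour.

How it is judged:
On the way, in this order (a step that is already met when the one before it is completed fails the run):
1. the pick is lifted clear of its rest (z of pick in the frame of rest_seat above 0.025 m), for 0.1 s.
2. the tip is down through the gap behind the back of the ring and presses the plate down, the ring still in its groove (x of pick_tip in the frame of ring between -0.02 and -0.014 m and y of pick_tip in the frame of ring between -0.01 and 0.01 m and z of pick_tip in the frame of ring below -0.001 m and horizontal distance between ring and groove_axis below 0.006 m), for 0.1 s.
3. the ring is out of its groove and drawn off the plate (horizontal distance between ring and groove_axis above 0.036 m), for 0.1 s.
At the end, for the whole second after the job is handed in: The ring lies inside the tray, off the rotor (its centre at least 36 mm from the shaft axis and 12 mm below the plate's face) and at rest; the pick lies in its rest, hook down, within 10 mm and 0.12 rad of where it lay, let go and at rest (x of ring in the frame of tray between -0.062 and 0.062 m and y of ring in the frame of tray between -0.128 and 0.128 m and z of ring in the frame of groove_axis below -0.012 m and horizontal distance between ring and groove_axis above 0.036 m and linear speed of each of ring, pick below 0.02 m/s and distance between pick and rest_seat below 0.01 m and angle between the x axis of pick and the x axis of rest_seat, either way round below 0.12 rad and angle between pick's own z axis and vertical below 0.2 rad); the robot touches nothing.
It fails at once if the pick presses on the drive (shaft, plate, flange) with more than 14 N (contact force between pick and drive above 14 N).
It fails at once if the pick presses or pulls on the ring with more than 16 N (contact force between pick and ring above 16 N).
It fails at once if the fingers or the arm touch the ring (contact force between any of the fingers, the arm and ring above 0.5 N).
It fails at once if a bystander is disturbed (moved by more than 15 mm) (distance of any of tube_clamp, screwdriver, amber_vial from where it was at the start of the episode above 0.015 m).
It also fails if it takes over 58 s, if anything falls off the work surface, if the arm or the gripper's body presses on something with over 40 N, if the wrist force passes 120 N, or if a joint passes its speed limit or range.

## Robot

A 7-joint arm with a two-finger parallel gripper is mounted at the origin on a cart in front of the work surface, level with it; the furniture and walls round the work are solid. World frame = base frame: x ahead of the robot, y to its left, z up, the work surface at z = 0. Lengths are in m, angles in rad, forces in N, time in s.
With the tool pointing down it reaches from about 0.4 to 0.9 m from the base axis. Payload 5.5 kg.
Tool frame: the origin (TCP) lies between the finger pads; the fingertips stand 17 mm ahead of it and the grasp point (between the pads) lies 2 mm behind it; z points along the fingers, y is the line along which they close (so a half turn about z gives the same grasp; the last joint's range is limited). The gripper opens to 92 mm and grips with 3 to 60 N. Pads are 19 mm wide; open, the fingers measure 130 mm over their backs; the gripper's body (75 mm by 190 mm) begins 47 mm behind the grasp point.
Start: joints at [1.49, 0.501, -0.427, 1.55, 0.221, 1.138, -0.21], TCP at [0.219, -0.612, 0.244] pointing down, gripper open.
Joint ranges: [-2.88, 2.88], [-0.31, 2.03], [-1.54, 1.56], [0.2, 2.42], [-1.41, 4.55], [0.19, 2.02], [-2.57, 2.57]. Speed limits (rad/s): [2.57, 2.57, 3.14, 3.14, 3.14, 3.14, 3.14].

## Interface

Orientations are given as a rotation vector (axis times angle).
In Python, from cell import arm, eyes gives the robot as it stands. The module is installed in compiled form; this text tells all that it offers.
- The arm moves only by the tool servo_tool, never from a script. Its argument "commands" is a list of rows, each a list of 7 numbers: the shift along the tool's x, y, z scaled (see below), then the turn, a rotation vector about the tool's x, y, z scaled (see below), then the opening, from 0 (shut) to 1 (fully open). In form: [[tx, ty, tz, ax, ay, az, fingers], ...]. A call has 1 to 20 rows; each row is the pose to reach, as a shift and turn from the pose commanded when the call began, along the tool's axes at that moment; what a row does not reach only later rows make up. The controller multiplies each number of a shift by 0.15 m and each number of a turn by pi/2 rad. A row lasts 1/8 s, in which the tool goes at most 62.5 mm and 10.7 degrees, less where a joint would pass 70% of its speed; a pose out of reach is approached as far as the arm can. A call with a number of a shift or a turn outside -1 to 1 is refused whole. A call with a gripper value outside its range is refused whole. The fingers move at their own pace and stop on an object; "squeeze" is the grip in N (left out, the last holds). Time passes only in rows, so rows that repeat a pose let the fingers close. It gives the time, the measured TCP pose, the force, the opening and the grip force at its end, in the units of the state.
- arm.read_state(): the state, without advancing time (a new reading comes with each control period).
- eyes.snapshot(name): name is "scene" or "top"; returns (picture, depth): 384x512x3 uint8, red, green, blue; 384x512 float32, m along the optical axis (not along the pixel's ray), 0 where there is no reading.
- eyes.camera_info(name): a dict with "intrinsics" (3x3 intrinsics, pixels), "k1" (the pictures are not rectified: a ray, as slopes to the right and down, at radius r is drawn at 1 + k1 r^2 times it, then the intrinsics apply), "eye" and "orientation" of the camera in the world. Camera axes: x right, y up, looking along -z (the intrinsics and any distortion apply to the point x, -y, -z); pixel columns grow to the right and rows downward; lengths in m; the calibration is good to about 2 mm. A picture is of the moment at which its call begins. camera_info takes no time and is no camera call.
- arm.finish_job(): hands the job in; it is judged then, once.
Trained networks look in the newest picture that a camera, given by its name, has taken for a name from the list of things; names that differ only in an ending like _2 or _b are one class to them, and where a whole thing is asked for, a point or a joint stands for the part that bears it (a point fixed in the world has none). Each returns a list of dicts, best first, with "p" (0 to 1); they miss things now and then, are a little off and sometimes report something else, mostly with a low value. They report only what shows in the picture. A call takes as long as a camera call. They do not tell look-alikes from the thing itself.
- eyes.masks_of(camera, query): "mask" (384x512 bool, what is visible of it) and "box" ([centre column, centre row, width, height] in pixels, round what is visible of it).
The state is a dict: "time": time; "q": joint angles; "joint_velocities": joint speeds; "effort": joint torques, N m; "ee_pos": TCP position; "orientation": TCP orientation; "wrist_force": force on the tool from outside, world axes, zero at the start; "moment": the same for the moment, N m; "gripper_width": finger opening in m; "grip_force": force on a finger pad.
Only numpy, scipy, OpenCV 4.12 (cv2) and the standard library are available. Lean on these libraries where they do the work, as an engineer would, in place of code of your own. Each camera call takes 0.05 s, during which the arm holds its last target. There are 200 camera calls.

## Working session

There is one attempt and no reset: what is moved stays moved. The work goes in short steps, Python scripts to look and compute and a tool call to move; the robot and the scene stay as the last step left them, time stands still between calls to the robot, and variables do not carry over. Pictures are saved under pics/ and viewed, at most 10 in all, crops included, and the job is handed in when it is done.

Besides the shell and the picture viewer there is one more tool, called after "Request:" in YAML: its name, and indented under it one key for each argument. servo_tool: Moves the arm, as the interface text tells. Shifts and turns lie within -1 to 1; 1 stands for 0.15 m of shift or pi/2 rad of turn. Its arguments: {"type":"object","properties":{"commands":{"type":"array","items":{"type":"array","items":{"type":"number","minimum":-1,"maximum":1}}},"squeeze":{"type":"number"}},"required":["commands"]}

```bash
mkdir -p pics; cat > h.py <<'E'
import numpy as np, cv2
from cell import arm, eyes
from scipy.spatial.transform import Rotation as R
def cam(n):
    c=eyes.camera_info(n); K=np.array(c["intrinsics"]); o=np.array(c["orientation"],float)
    Rm=o if o.shape==(3,3) else R.from_rotvec(o).as_matrix() if o.size==3 else R.from_quat(o).as_matrix()
    return K,c["k1"],np.array(c["eye"]),Rm
def rays(n,uv):
    K,k1,e,Rm=cam(n); uv=np.atleast_2d(np.array(uv,float))
    d=(uv-K[:2,2])/[K[0,0],K[1,1]]; s=d.copy()
    for _ in range(20): s=d/(1+k1*(s**2).sum(1,keepdims=True))
    return e,np.c_[s[:,0],-s[:,1],-np.ones(len(s))]@Rm.T
def atz(n,uv,z):
    e,d=rays(n,uv); return e+d*((z-e[2])/d[:,2])[:,None]
def withdepth(n,uv,dep):
    e,d=rays(n,uv); return e+d*np.atleast_1d(dep)[:,None]
def proj(n,P):
    K,k1,e,Rm=cam(n); p=(np.atleast_2d(P)-e)@Rm; s=np.c_[p[:,0],-p[:,1]]/-p[:,2:]
    s=s*(1+k1*(s**2).sum(1,keepdims=True)); return s*[K[0,0],K[1,1]]+K[:2,2]
E
python3 - <<'E'
from h import *
for n in("scene","top"):
    print(n,eyes.camera_info(n))
    im,d=eyes.snapshot(n); cv2.imwrite(f"pics/{n}0.png",im[:,:,::-1]); np.savez(f"{n}0.npz",im=im,d=d)
    for q in("pick","pick_rest","ring","drive","tray","tube_clamp","screwdriver","amber_vial"):
        for m in eyes.masks_of(n,q): 
            print(n,q,round(m["p"],2),np.round(m["box"]), np.round(np.median(withdepth(n,np.argwhere(m["mask"])[:,::-1],d[m["mask"]]),axis=0),3))
print(arm.read_state())
E
```

```text
scene {'intrinsics': array([[383.09237209,   0.        , 260.66089374],
       [  0.        , 383.09237209, 190.1920202 ],
       [  0.        ,   0.        ,   1.        ]]), 'k1': -0.01778793670777201, 'eye': array([ 0.06783102, -0.46603562,  0.52468959]), 'orientation': array([ 0.95169289, -0.38741109, -0.66912725])}
scene pick 0.78 [198. 178.  36.  21.] [0.517 0.23  0.043]
scene pick_rest 0.97 [201. 186.  42.  32.] [0.519 0.223 0.006]
scene ring 0.7 [187. 252.  34.  23.] [0.345 0.082 0.003]
scene drive 0.76 [298. 199.  44.  38.] [0.632 0.013 0.029]
scene tray 0.62 [279. 222. 118.  67.] [0.549 0.017 0.003]
scene tube_clamp 0.78 [218. 267.  27.  12.] [ 0.382 -0.022  0.006]
scene screwdriver 0.83 [284. 292.  36.  42.] [ 0.418 -0.159  0.018]
scene amber_vial 0.47 [263. 162.  14.  24.] [0.702 0.209 0.03 ]
top {'intrinsics': array([[486.10637945,   0.        , 256.37620147],
       [  0.        , 486.10637945, 197.54695551],
       [  0.        ,   0.        ,   1.        ]]), 'k1': 0.06517707142118798, 'eye': array([0.45512662, 0.07566898, 0.9832326 ]), 'orientation': array([ 0.056766
[... 984 characters left out ...]
e': 0.9, 'q': array([ 1.49020617,  0.50086023, -0.42696976,  1.55036693,  0.22078184,
        1.13829914, -0.21028141]), 'joint_velocities': array([ 0.00137685,  0.0011767 , -0.00039109, -0.00178816, -0.00185772,
        0.00086129, -0.00134974]), 'effort': array([-5.62601690e-04, -5.66426575e+01, -5.81031963e+00, -2.79504758e+01,
       -6.64688274e-02,  2.05047318e-02,  3.57404346e-06]), 'ee_pos': array([ 0.21911528, -0.61197664,  0.24376473]), 'orientation': array([3.09521846e+00, 5.37366872e-01, 7.03316312e-05]), 'wrist_force': array([-0.59563462, -0.55856688, -1.02279523]), 'moment': array([ 0.02778952,  0.03905223, -0.05547958]), 'grip_force': 0.0, 'gripper_width': 0.09188821139372087}
```

```bash
python3 - <<'E'
from h import *
t=cv2.imread("pics/top0.png"); s=cv2.imread("pics/scene0.png")
cv2.imwrite("pics/a.png",cv2.resize(t[90:340,120:400],(672,600),interpolation=cv2.INTER_CUBIC))
a=cv2.resize(t[120:220,215:315],(600,600),interpolation=cv2.INTER_CUBIC)
cv2.imwrite("pics/b.png",a)
cv2.imwrite("pics/c.png",cv2.resize(s[130:310,150:390],(800,600),interpolation=cv2.INTER_CUBIC))
E
```

```text
(no output)
```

View pics/a.png

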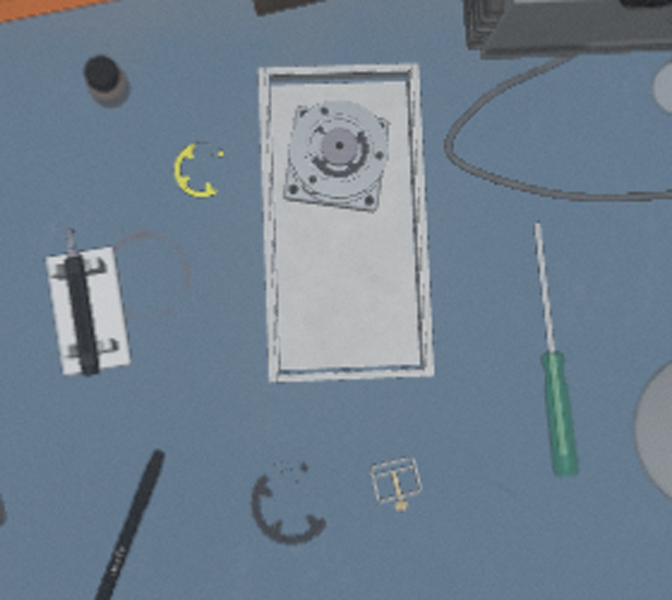

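View pics/b.png

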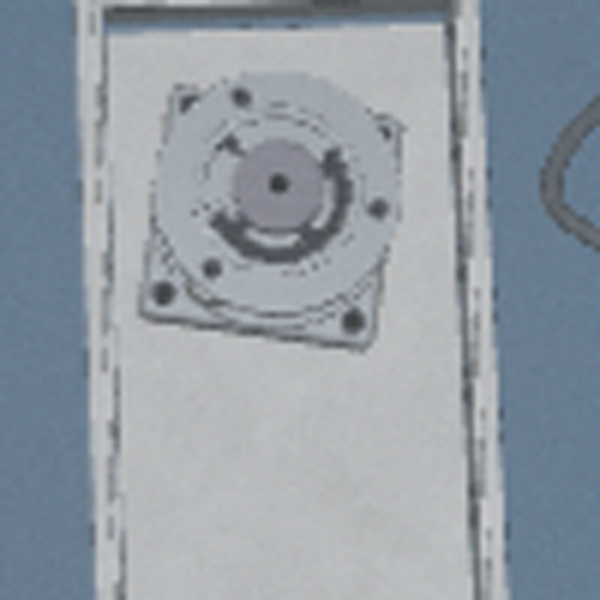

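View pics/c.png

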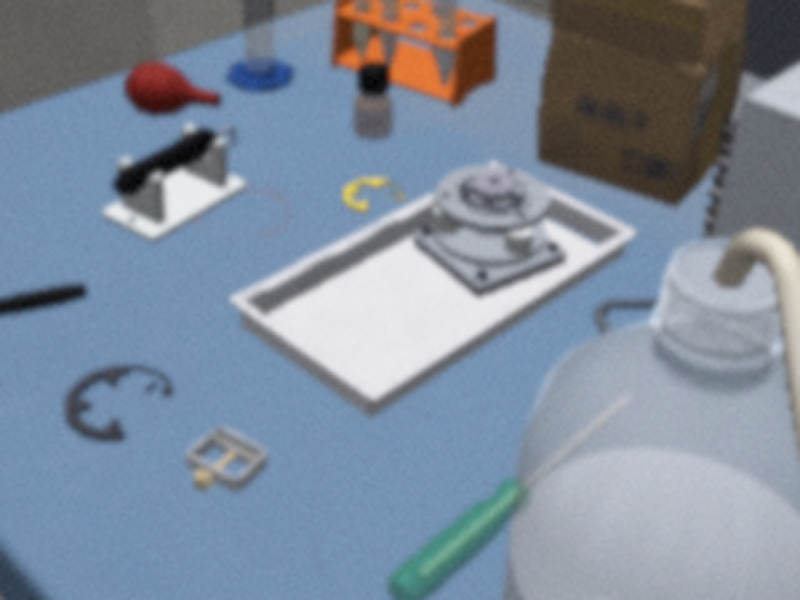

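Candidates (top view): a yellow ring at (202,162), a large dark ring on the worktop at (241,303), and a small dark ring on the rotor at (261,152). The small dark ring is the one meant: it is not yellow, it is the smaller of the two dark ones and it is in the groove. The enlarged crop confirms this. Its back faces down in the image, towards the tray's free half. The pick lies in its rest at (154,219), with the hook pointing up in the image.

```bash
python3 - <<'E'
from h import *
t=np.load("top0.npz"); s=np.load("scene0.npz")
c=lambda x,y:(215+(x+.5)/6-.5,120+(y+.5)/6-.5)
H=np.array([c(190,100),c(163,293),c(353,321),c(393,128)])
P=atz("top",H,.014); print("holes",P.round(4), P.mean(0).round(4))
for a,b in((1,0),(2,3)): v=P[b]-P[a]; print("yaw",np.degrees(np.arctan2(v[1],v[0])),np.linalg.norm(v))
for a,b in((1,2),(0,3)): v=P[a]-P[b]; print("yaw-90",np.degrees(np.arctan2(v[1],v[0]))-90,np.linalg.norm(v))
print("shaft dot", atz("top",[c(279,183)],.0645).round(4))
sc=lambda x,y:(150+(x+.5)*.3-.5,130+(y+.5)/(600/180)-.5)
print("scene dot px",sc(494,180)," atz",atz("scene",[sc(494,181)],.0645))
# plate cloud
for n,z in(("top",t),("scene",s)):
    im,d=z["im"],z["d"]; v,u=np.mgrid[0:384,0:512]; X=withdepth(n,np.c_[u.ravel(),v.ravel()],d.ravel())
    ok=d.ravel()>0
    m=ok&(np.hypot(X[:,0]-.64,X[:,1]-.032)<.055)
    for lo,hi in((.045,.058),(.059,.07)):
        q=X[m&(X[:,2]>lo)&(X[:,2]<hi)]; mm=(q.max(0)+q.min(0))/2; print(n,lo,len(q),q.mean(0).round(4),np.median(q[:,2]).round(4),mm.round(4),(q.max(0)-q.min(0)).round(4))
    m=eyes.masks_of(n,"pick")[0]["mask"].ravel()&ok
    q=X[m]; q=q[(q[:,2]>.03)&(q[:,2]<.06)]; w,V=np.linalg.eigh(np.cov(q[:,:2].T)); a=V[:,1]*np.sign(V[0,1]); pr=(q[:,:2]-q[:,:2].mean(0))@a
    print(n,"pick",len(q),q.mean(0).round(4),np.median(q[:,2]),"yaw",np.degrees(np.arctan2(a[1],a[0])),pr.min(),pr.max())
    m=eyes.masks_of(n,"pick_rest")[0]["mask"].ravel()&ok; q=X[m]; b=q[(q[:,2]<.011)&(q[:,2]>.002)]
    (cx,cy),wh,an=cv2.minAreaRect(b[:,:2].astype(np.float32)*1000); print(n,"rest",cx,cy,wh,an,np.median(b[:,2]))
    m=eyes.masks_of(n,"tray")[0]["mask"].ravel()&ok; q=X[m]; b=q[(q[:,2]<.028)&(q[:,2]>-.005)]
    print(n,"tray",cv2.minAreaRect(b[:,:2].astype(np.float32)*1000))
im=t["im"]
cv2.imwrite("pics/d.png",np.hstack([cv2.resize(im[180:260,130:180],(375,600),interpolation=cv2.INTER_CUBIC),cv2.resize(im[130:175,238:283],(420,420),interpolation=cv2.INTER_CUBIC).repeat(1,0) if 0 else cv2.copyMakeBorder(cv2.resize(im[130:175,240:285],(420,420),interpolation=cv2.INTER_CUBIC),0,180,0,0,cv2.BORDER_CONSTANT)])[:,:,::-1])
E
```

```text
holes [[ 0.6882  0.0569  0.014 ]
 [ 0.6221  0.0666  0.014 ]
 [ 0.6122  0.0027  0.014 ]
 [ 0.6783 -0.0119  0.014 ]] [0.6502 0.0286 0.014 ]
yaw -8.340062626888441 0.0668344234756251
yaw -12.430692761627297 0.06772984160702178
yaw-90 -8.770177999362843 0.06465424488554157
yaw-90 -8.144203685050144 0.06948429176741283
shaft dot [[0.6489 0.0296 0.0645]]
scene dot px (297.85, 183.65)  atz [[0.64800484 0.02753078 0.0645    ]]
top 0.045 1060 [0.6475 0.03   0.0545] 0.0545 [0.6479 0.0292 0.052 ] [0.0792 0.0781 0.012 ]
top 0.059 208 [0.6477 0.0291 0.0645] 0.0647 [0.6492 0.0304 0.0644] [0.0452 0.0449 0.0107]
top pick 441 [0.5196 0.2351 0.047 ] 0.04798428548768319 yaw 9.621309390733925 -0.05124108637744375 0.06781435248462568
top rest 522.112548828125 237.74615478515625 (99.5386734008789, 57.34764862060547) 9.803275108337402 0.006883337698109782
top tray ((597.922607421875, 21.754436492919922), (271.36907958984375, 141.47250366210938), 0.9511873722076416)
scene 0.045 463 [0.6406 0.0214 0.0534] 0.0534 [0.6472 0.0271 0.0525] [0.0837 0.0806 0.0105]
scene 0.059 86 [0.6439 0.0248 0.0635] 0.064 [0.6462 0.0264 0.0626] [0.0292 0.03   0.0067]
scene pick 268 [0.5124 0.2297 0.0425] 0.04373537690108914 yaw 9.758509309136377 -0.04645717591879268 0.06130752488309032
scene rest 521.7433471679688 233.73764038085938 (102.90579223632812, 56.83714294433594) 9.164899826049805 0.005309799755709166
scene tray ((592.4700927734375, 33.63020324707031), (264.8760070800781, 162.38723754882812), 1.3444361686706543)
```

View pics/d.png

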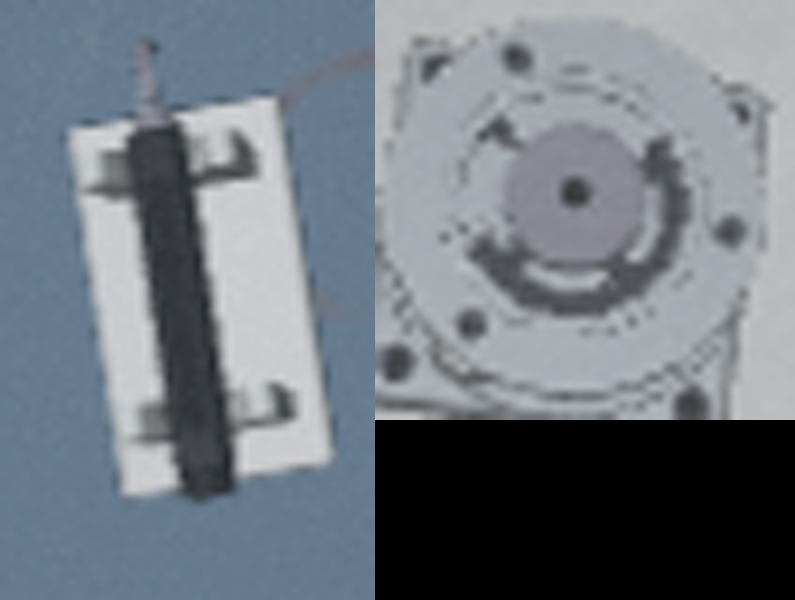

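```bash
python3 - <<'E'
from h import *
for px in((157.3,245.7),(150.9,196.3)): print(atz("top",[px],.048).round(4))
print("hook top",atz("top",[(149.9,186)],.041).round(4))
M=np.full((12,16),-1.)
for n in("top","scene"):
    z=np.load(n+"0.npz"); d=z["d"]; v,u=np.mgrid[0:384,0:512]; X=withdepth(n,np.c_[u.ravel(),v.ravel()],d.ravel())[d.ravel()>0]
    i=((X[:,0]-.1)/.06).astype(int); j=((X[:,1]+.65)/.06).astype(int)
    k=(X[:,0]>.1)&(X[:,1]>-.65)&(i<12)&(j<16); np.maximum.at(M,(i[k],j[k]),X[k,2])
print("y",(np.arange(16)*.06-.62).round(2))
for r in range(12): print(round(.13+r*.06,2),(M[r]*100).round().astype(int))
E
```

```text
[[0.4684 0.228  0.048 ]]
[[0.5628 0.2413 0.048 ]]
hook top [[0.5836 0.2447 0.041 ]]
y [-0.62 -0.56 -0.5  -0.44 -0.38 -0.32 -0.26 -0.2  -0.14 -0.08 -0.02  0.04
  0.1   0.16  0.22  0.28]
0.13 [-100 -100 -100 -100 -100 -100 -100 -100    0    0    1    1    0    0
 -100 -100]
0.19 [-100 -100 -100 -100 -100 -100 -100 -100 -100 -100 -100 -100 -100 -100
 -100 -100]
0.25 [-100 -100 -100    1    1    1    1    1    1    1    1    1    1    1
    1    1]
0.31 [-100 -100 -100    1    1    1    1    1    1    1    1    1    1    1
    2    1]
0.37 [-100 -100    0   18   24   29   27   20    3    1    1    1    1    2
    2    2]
0.43 [-100 -100    1    1   16   29   29   20    3    1    1    2    2    1
    1    1]
0.49 [-100 -100    1    1    1   21   21   17    2    2    3    3    3    1
    5    5]
0.55 [-100 -100    1    2    1    1    1    1    2    1    3    1    3    1
    5    5]
0.61 [-100 -100    1    1    1    1    1    1    2    1    6    7    3    1
    4    2]
0.67 [-100 -100    4    7    4    7    7    1    1    1    6    7    3    1
    6    1]
0.73 [-100 -100 -100    9    3   16   16   21   20   16    3    3    3    1
    6    1]
0.79 [-100 -100    5    9   17   17   21   24   23   16   18   18   18    1
   12   12]
```

Request:
servo_tool:
  commands:
    - [0,0,-0.4,0,0,0.11,1]
    - [0,0,-0.8,0,0,0.11,1]
    - [0,0,-1,0,0,0.11,1]
    - [0,0,-1,0,0,0.11,1]

```text
time: 1.7
ee_pos: [0.2199, -0.6131, 0.3974]
orientation: [3.124, 0.268, 0.003]
wrist_force: [-0.3, -0.2, -0.4]
gripper_width: 0.0918
grip_force: 0.0
```

Request:
servo_tool:
  commands:
    - [0.18,-0.31,0,0,0,0,1]
    - [0.35,-0.62,0,0,0,0,1]
    - [0.49,-0.87,0,0,0,0,1]

```text
time: 2.08
ee_pos: [0.2698, -0.4682, 0.3922]
orientation: [-3.128, -0.27, 0.001]
wrist_force: [0.5, 0.0, 0.3]
gripper_width: 0.092
grip_force: 0.0
```

Request:
servo_tool:
  commands:
    - [0.18,-0.31,0,0,0,0,1]
    - [0.35,-0.62,0,0,0,0,1]
    - [0.49,-0.87,0,0,0,0,1]

```text
time: 2.45
ee_pos: [0.3197, -0.3271, 0.3924]
orientation: [-3.128, -0.27, 0.002]
wrist_force: [-0.3, -0.1, 1.2]
gripper_width: 0.092
grip_force: 0.0
```

Request:
servo_tool:
  commands:
    - [0.18,-0.31,0,0,0,0,1]
    - [0.35,-0.62,0,0,0,0,1]
    - [0.49,-0.87,0,0,0,0,1]

```text
time: 2.82
ee_pos: [0.3696, -0.1863, 0.3926]
orientation: [-3.129, -0.27, 0.002]
wrist_force: [0.4, 0.0, -0.2]
gripper_width: 0.0916
grip_force: 0.0
```

Request:
servo_tool:
  commands:
    - [0.18,-0.31,0,0,0,0,1]
    - [0.35,-0.62,0,0,0,0,1]
    - [0.49,-0.87,0,0,0,0,1]

```text
time: 3.2
ee_pos: [0.4196, -0.0454, 0.3927]
orientation: [-3.13, -0.27, 0.002]
wrist_force: [0.8, -0.7, 0.2]
gripper_width: 0.0919
grip_force: 0.0
```

Request:
servo_tool:
  commands:
    - [0.16,-0.29,0.3,0,0,0,1]
    - [0.33,-0.58,0.6,0,0,0,1]
    - [0.49,-0.87,0.9,0,0,0,1]

```text
time: 3.58
ee_pos: [0.4666, 0.0842, 0.2662]
orientation: [3.13, 0.266, -0.0]
wrist_force: [1.4, -2.0, 0.8]
gripper_width: 0.0918
grip_force: 0.0
```

Request:
servo_tool:
  commands:
    - [0.16,-0.29,0.3,0,0,0,1]
    - [0.33,-0.58,0.6,0,0,0,1]
    - [0.49,-0.87,0.9,0,0,0,1]
    - [0.49,-0.87,0.9,0,0,0,1]

```text
time: 4.08
ee_pos: [0.5136, 0.2279, 0.129]
orientation: [-3.128, -0.277, 0.011]
wrist_force: [0.1, 0.3, -0.0]
gripper_width: 0.0919
grip_force: 0.0
```

```bash
python3 - <<'E'
from h import *
s=arm.read_state(); print(s["q"].round(2),s["ee_pos"].round(4),R.from_rotvec(s["orientation"]).as_matrix().round(4))
E
```

```text
[ 0.21  0.63 -0.89  1.85  0.59  0.95 -2.35] [0.5136 0.2279 0.129 ] [[ 9.844e-01  1.757e-01 -7.100e-03]
 [ 1.757e-01 -9.844e-01  8.000e-04]
 [-6.800e-03 -2.000e-03 -1.000e+00]]
```

Request:
servo_tool:
  commands:
    - [0,0,0.2,0,0,0,1]
    - [0,0,0.2,0,0,0,1]
    - [0,0,0.2,0,0,0,1]

```text
time: 4.45
ee_pos: [0.5173, 0.2241, 0.1041]
orientation: [3.13, 0.267, 0.001]
wrist_force: [0.4, 0.3, -0.3]
gripper_width: 0.0921
grip_force: 0.0
```

Request:
servo_tool:
  commands:
    - [0.044,-0.073,0.1,0,0,0,1]
    - [0.044,-0.073,0.27,0,0,0,1]
    - [0.044,-0.073,0.4,0,0,0,1]
    - [0.044,-0.073,0.447,0,0,0,1]
    - [0.044,-0.073,0.447,0,0,0,1]

```text
time: 5.08
ee_pos: [0.5214, 0.2368, 0.0359]
orientation: [3.13, 0.269, -0.001]
wrist_force: [0.2, -0.3, -0.2]
gripper_width: 0.0919
grip_force: 0.0
```

Request:
servo_tool:
  commands:
    - [0,0,0,0,0,0,0.3]
    - [0,0,0,0,0,0,0.2]
    - [0,0,0,0,0,0,0.15]
    - [0,0,0,0,0,0,0.1]
    - [0,0,0,0,0,0,0.05]
    - [0,0,0,0,0,0,0]
  squeeze: 60

```text
time: 5.82
ee_pos: [0.5216, 0.2367, 0.0362]
orientation: [3.13, 0.268, 0.0]
wrist_force: [0.1, -0.2, -0.5]
gripper_width: 0.0362
grip_force: 0.0
```

Request:
servo_tool:
  commands:
    - [0,0,0,0,0,0,0]
    - [0,0,0,0,0,0,0]
    - [0,0,0,0,0,0,0]

```text
time: 6.2
ee_pos: [0.5216, 0.2367, 0.0361]
orientation: [3.13, 0.268, -0.0]
wrist_force: [-0.6, -0.5, 0.6]
gripper_width: 0.0135
grip_force: 60.0
```

Request:
servo_tool:
  commands:
    - [0,0,-0.05,0,0,0,0]
    - [0,0,-0.2,0,0,0,0]
    - [0,0,-0.5,0,0,0,0]
    - [0,0,-0.7,0,0,0,0]
    - [0,0,-0.7,0,0,0,0]

```text
time: 6.82
ee_pos: [0.5235, 0.2381, 0.1453]
orientation: [-3.128, -0.268, -0.01]
wrist_force: [0.5, -1.0, -1.4]
gripper_width: 0.0132
grip_force: 60.0
```

Request:
servo_tool:
  commands:
    - [0.01,0.3,0,0,0,0.07,0]
    - [0.02,0.6,0,0,0,0.14,0]
    - [0.035,0.9,0,0,0,0.204,0]
    - [0.035,0.9,0,0,0,0.204,0]
    - [0.035,0.9,0,0,0,0.204,0]

```text
time: 7.45
ee_pos: [0.5493, 0.105, 0.1411]
orientation: [-3.132, 0.234, 0.001]
wrist_force: [0.3, 0.5, -0.8]
gripper_width: 0.0137
grip_force: 60.0
```

```bash
cat > st.py <<'E'
from h import *
s=arm.read_state(); M=R.from_rotvec(s["orientation"]).as_matrix(); y=np.degrees(np.arctan2(M[1,0],M[0,0]))
p=s["ee_pos"]; tip=p+M@[.062,0,.0151]; print("t",s["time"],"q7",s["q"].round(2)[6],p.round(4),"yaw",y.round(2),"tilt",M[2].round(4),"tip",tip.round(4),"F",s["wrist_force"].round(2))
E
python3 st.py
```

```text
t 7.45 q7 -2.39 [0.5493 0.105  0.1411] yaw -8.53 tilt [-5.e-04 -5.e-04 -1.e+00] tip [0.6106 0.0958 0.126 ] F [ 0.25  0.49 -0.79]
```

Request:
servo_tool:
  commands:
    - [0.08,0.2,0.1,0,0,0,0]
    - [0.15,0.4,0.27,0,0,0,0]
    - [0.15,0.4,0.27,0,0,0,0]
    - [0.15,0.4,0.27,0,0,0,0]

```text
time: 7.95
ee_pos: [0.5628, 0.0443, 0.101]
orientation: [-3.131, 0.23, 0.0]
wrist_force: [-0.3, 0.6, 0.6]
gripper_width: 0.0136
grip_force: 60.0
```

```bash
python3 st.py; python3 - <<'E'
from h import *
o=[]
for n,(r0,r1,c0,c1) in(("top",(130,190,235,295)),("scene",(165,225,265,325))):
    im,d=eyes.snapshot(n); np.savez(f"{n}1.npz",im=im,d=d)
    o.append(cv2.resize(im[r0:r1,c0:c1],(400,400),interpolation=cv2.INTER_CUBIC))
    print(proj(n,[[.6489,.0296,.0645],[.6238,.0328,.085],[.5626,.0421,.1]]).round(1))
cv2.imwrite("pics/e.png",np.hstack(o)[:,:,::-1])
E
```

```text
t 7.95 q7 -2.31 [0.5628 0.0443 0.101 ] yaw -8.41 tilt [-3.0e-04 -1.8e-03 -1.0e+00] tip [0.6241 0.0353 0.0859] F [-0.33  0.57  0.58]
[[261.1 150.1]
 [260.1 161. ]
 [255.8 192.4]]
[[297.5 183.5]
 [289.5 178.9]
 [267.1 180.8]]
```

View pics/e.png

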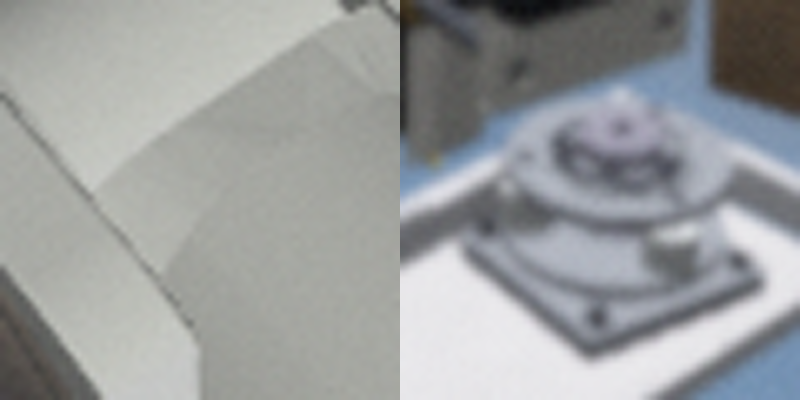

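```bash
python3 - <<'E'
from h import *
im=np.load("scene1.npz")["im"]
cv2.imwrite("pics/f.png",cv2.resize(im[90:240,190:390],(800,600),interpolation=cv2.INTER_CUBIC)[:,:,::-1])
E
```

```text
(no output)
```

View pics/f.png

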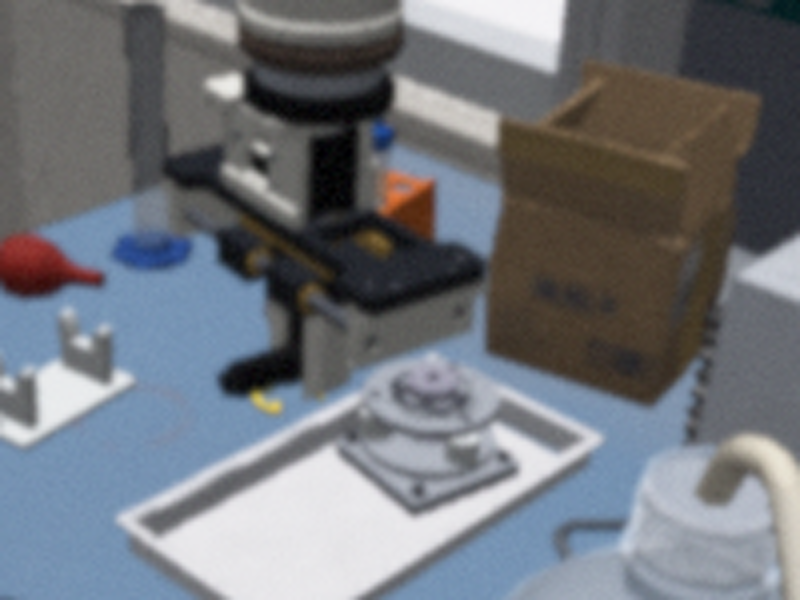

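Request:
servo_tool:
  commands:
    - [0,0.013,0.08,0,0,0,0]
    - [0,0.013,0.14,0,0,0,0]
    - [0,0.013,0.179,0,0,0,0]
    - [0,0.013,0.179,0,0,0,0]
    - [0,0.013,0.179,0,0,0,0]

```text
time: 8.68
ee_pos: [0.5629, 0.0401, 0.0739]
orientation: [-3.133, 0.234, -0.0]
wrist_force: [-0.0, 0.3, -1.0]
gripper_width: 0.0136
grip_force: 60.0
```

```bash
python3 st.py
```

```text
t 8.675 q7 -2.34 [0.5629 0.0401 0.0739] yaw -8.55 tilt [ 2.e-04 -2.e-04 -1.e+00] tip [0.6242 0.0309 0.0588] F [-0.01  0.26 -0.98]
```

Request:
servo_tool:
  commands:
    - [0.01,-0.016,0,0,0,0,0]
    - [0.03,-0.016,0,0,0,0,0]
    - [0.03,-0.016,0,0,0,0,0]
    - [0.03,-0.016,0,0,0,0,0]

```text
time: 9.18
ee_pos: [0.5676, 0.0417, 0.0739]
orientation: [-3.133, 0.234, -0.0]
wrist_force: [-0.9, 0.9, -0.0]
gripper_width: 0.0135
grip_force: 60.0
```

```bash
python3 st.py
```

```text
t 9.175 q7 -2.34 [0.5676 0.0417 0.0739] yaw -8.55 tilt [ 1.e-04 -1.e-04 -1.e+00] tip [0.6289 0.0325 0.0588] F [-0.87  0.93 -0.02]
```

Request:
servo_tool:
  commands:
    - [0.0033,0,0,0,0,0,0]
    - [0.0067,0,0,0,0,0,0]
    - [0.0067,0,0,0,0,0,0]

```text
time: 9.55
ee_pos: [0.5679, 0.0417, 0.0736]
orientation: [3.133, -0.234, -0.002]
wrist_force: [-3.7, 0.8, 0.9]
gripper_width: 0.0134
grip_force: 60.0
```

```bash
python3 st.py
```

```text
t 9.55 q7 -2.34 [0.5679 0.0417 0.0736] yaw -8.55 tilt [-1.2e-03  2.0e-04 -1.0e+00] tip [0.6292 0.0324 0.0585] F [-3.73  0.85  0.93]
```

Request:
servo_tool:
  commands:
    - [-0.0067,0,0,0,0,0,0]
    - [-0.0067,0,0,0,0,0,0]
    - [-0.0067,0,0.01,0,0,0,0]
    - [-0.0067,0,0.01,0,0,0,0]

```text
time: 10.05
ee_pos: [0.5676, 0.0415, 0.0721]
orientation: [3.133, -0.235, 0.0]
wrist_force: [-1.2, 0.5, -0.6]
gripper_width: 0.0138
grip_force: 60.0
```

```bash
python3 st.py
```

```text
t 10.05 q7 -2.34 [0.5676 0.0415 0.0721] yaw -8.57 tilt [ 1.e-04  0.e+00 -1.e+00] tip [0.629  0.0323 0.057 ] F [-1.15  0.52 -0.56]
```

Request:
servo_tool:
  commands:
    - [0,0,0.005,0,0,0,0]
    - [0,0,0.01,0,0,0,0]
    - [0,0,0.01,0,0,0,0]
    - [0,0,0.01,0,0,0,0]

```text
time: 10.55
ee_pos: [0.5676, 0.0416, 0.0708]
orientation: [3.133, -0.235, 0.0]
wrist_force: [-1.7, 0.3, -0.9]
gripper_width: 0.0133
grip_force: 60.0
```

```bash
python3 st.py
```

```text
t 10.55 q7 -2.34 [0.5676 0.0416 0.0708] yaw -8.56 tilt [ 0.  0. -1.] tip [0.6289 0.0324 0.0557] F [-1.7   0.32 -0.85]
```

Request:
servo_tool:
  commands:
    - [-0.002,0,0,0,0,0,0]
    - [-0.002,0,0.005,0,0,0,0]
    - [-0.002,0,0.008,0,0,0,0]
    - [-0.002,0,0.008,0,0,0,0]

```text
time: 11.05
ee_pos: [0.5675, 0.0417, 0.0697]
orientation: [-3.133, 0.235, -0.001]
wrist_force: [-0.3, 0.6, -0.1]
gripper_width: 0.0136
grip_force: 60.0
```

```bash
python3 st.py
```

```text
t 11.05 q7 -2.34 [0.5675 0.0417 0.0697] yaw -8.56 tilt [ 4.e-04 -1.e-04 -1.e+00] tip [0.6288 0.0325 0.0546] F [-0.3   0.62 -0.06]
```

Request:
servo_tool:
  commands:
    - [0,0,0.003,0,0,0,0]
    - [0,0,0.007,0,0,0,0]
    - [0,0,0.007,0,0,0,0]
    - [0,0,0.007,0,0,0,0]

```text
time: 11.55
ee_pos: [0.5674, 0.0417, 0.0686]
orientation: [-3.133, 0.234, -0.0]
wrist_force: [-0.3, -0.2, 0.6]
gripper_width: 0.0134
grip_force: 60.0
```

```bash
python3 st.py
```

```text
t 11.55 q7 -2.34 [0.5674 0.0417 0.0686] yaw -8.56 tilt [ 1.e-04 -0.e+00 -1.e+00] tip [0.6287 0.0325 0.0535] F [-0.26 -0.22  0.56]
```

Request:
servo_tool:
  commands:
    - [0,0,0.003,0,0,0,0]
    - [0,0,0.01,0,0,0,0]
    - [0,0,0.01,0,0,0,0]
    - [0,0,0.01,0,0,0,0]

```text
time: 12.05
ee_pos: [0.5674, 0.0417, 0.0672]
orientation: [3.133, -0.234, 0.0]
wrist_force: [-0.1, 0.9, 1.3]
gripper_width: 0.0138
grip_force: 60.0
```

```bash
python3 st.py
```

```text
t 12.05 q7 -2.34 [0.5674 0.0417 0.0672] yaw -8.56 tilt [ 3.e-04  0.e+00 -1.e+00] tip [0.6287 0.0325 0.0521] F [-0.1   0.88  1.25]
```

Request:
servo_tool:
  commands:
    - [0,0,0.005,0,0,0,0]
    - [0,0,0.007,0,0,0,0]
    - [0,0,0.007,0,0,0,0]
    - [0,0,0.007,0,0,0,0]

```text
time: 12.55
ee_pos: [0.5674, 0.0418, 0.0661]
orientation: [-3.133, 0.234, -0.0]
wrist_force: [-1.5, -0.9, 3.0]
gripper_width: 0.0133
grip_force: 60.0
```

```bash
python3 st.py
```

```text
t 12.55 q7 -2.35 [0.5674 0.0418 0.0661] yaw -8.56 tilt [ 2.e-04 -1.e-04 -1.e+00] tip [0.6287 0.0325 0.051 ] F [-1.5  -0.94  3.03]
```

Request:
servo_tool:
  commands:
    - [-0.001,0,0.004,0,0,0,0]
    - [-0.002,0,0.01,0,0,0,0]
    - [-0.002,0,0.01,0,0,0,0]
    - [-0.002,0,0.01,0,0,0,0]

```text
time: 13.05
ee_pos: [0.5672, 0.0418, 0.0646]
orientation: [-3.133, 0.234, -0.001]
wrist_force: [-0.5, 0.4, 4.0]
gripper_width: 0.0138
grip_force: 60.0
```

```bash
python3 st.py
```

```text
t 13.05 q7 -2.35 [0.5672 0.0418 0.0646] yaw -8.56 tilt [ 5.e-04 -1.e-04 -1.e+00] tip [0.6286 0.0325 0.0496] F [-0.54  0.45  4.04]
```

Request:
servo_tool:
  commands:
    - [-0.001,0,0.003,0,0,0,0]
    - [-0.002,0,0.007,0,0,0,0]
    - [-0.002,0,0.007,0,0,0,0]
    - [-0.002,0,0.007,0,0,0,0]

```text
time: 13.55
ee_pos: [0.5671, 0.0418, 0.0637]
orientation: [-3.133, 0.234, -0.001]
wrist_force: [1.2, -0.3, 4.6]
gripper_width: 0.0137
grip_force: 60.0
```

```bash
python3 st.py
```

```text
t 13.55 q7 -2.35 [0.5671 0.0418 0.0637] yaw -8.56 tilt [ 8.e-04 -2.e-04 -1.e+00] tip [0.6284 0.0326 0.0486] F [ 1.2  -0.28  4.55]
```

Request:
servo_tool:
  commands:
    - [0,0,0.004,0,0,0,0]
    - [0,0,0.01,0,0,0,0]
    - [0,0,0.01,0,0,0,0]
    - [0,0,0.01,0,0,0,0]

```text
time: 14.05
ee_pos: [0.5671, 0.0418, 0.0622]
orientation: [-3.133, 0.235, -0.001]
wrist_force: [1.3, 0.1, 5.9]
gripper_width: 0.0135
grip_force: 60.0
```

```bash
python3 st.py
```

```text
t 14.05 q7 -2.35 [0.5671 0.0418 0.0622] yaw -8.56 tilt [ 7.e-04 -1.e-04 -1.e+00] tip [0.6284 0.0326 0.0471] F [1.29 0.07 5.88]
```

Request:
servo_tool:
  commands:
    - [0,0,0.003,0,0,0,0]
    - [0,0,0.005,0,0,0,0]
    - [0,0,0.005,0,0,0,0]
    - [0,0,0.005,0,0,0,0]

```text
time: 14.55
ee_pos: [0.5671, 0.0418, 0.0616]
orientation: [3.133, -0.235, 0.001]
wrist_force: [-0.0, -0.5, 6.9]
gripper_width: 0.0132
grip_force: 60.0
```

```bash
python3 st.py
```

```text
t 14.55 q7 -2.35 [0.5671 0.0418 0.0616] yaw -8.56 tilt [ 8.e-04 -0.e+00 -1.e+00] tip [0.6284 0.0326 0.0465] F [-0.01 -0.52  6.91]
```

Request:
servo_tool:
  commands:
    - [-0.003,0,0.004,0,0,0,0]
    - [-0.007,0,0.007,0,0,0,0]
    - [-0.013,0,0.01,0,0,0,0]
    - [-0.02,0,0.01,0,0,0,0]
    - [-0.02,0,0.01,0,0,0,0]

```text
time: 15.18
ee_pos: [0.5664, 0.0421, 0.061]
orientation: [-3.132, 0.235, -0.008]
wrist_force: [4.0, -1.0, 8.0]
gripper_width: 0.0133
grip_force: 60.0
```

```bash
python3 st.py
```

```text
t 15.175 q7 -2.36 [0.5664 0.0421 0.061 ] yaw -8.59 tilt [ 0.0049 -0.001  -1.    ] tip [0.6277 0.0329 0.0462] F [ 4.04 -1.04  7.97]
```

Request:
servo_tool:
  commands:
    - [-0.007,0,0,0,0,0,0]
    - [-0.013,0,0,0,0,0,0]
    - [-0.013,0,0,0,0,0,0]

```text
time: 15.55
ee_pos: [0.5653, 0.0424, 0.0612]
orientation: [-3.132, 0.235, -0.01]
wrist_force: [5.6, -1.8, 6.4]
gripper_width: 0.0134
grip_force: 60.0
```

```bash
python3 st.py
```

```text
t 15.55 q7 -2.36 [0.5653 0.0424 0.0612] yaw -8.59 tilt [ 0.0065 -0.0016 -1.    ] tip [0.6267 0.0332 0.0465] F [ 5.62 -1.78  6.36]
```

Request:
servo_tool:
  commands:
    - [-0.007,0,0.002,0,0,0,0]
    - [-0.013,0,0.005,0,0,0,0]
    - [-0.013,0,0.005,0,0,0,0]

```text
time: 15.92
ee_pos: [0.5645, 0.0425, 0.0608]
orientation: [-3.131, 0.236, -0.014]
wrist_force: [6.5, -1.4, 6.9]
gripper_width: 0.0135
grip_force: 60.0
```

```bash
python3 st.py
```

```text
t 15.925 q7 -2.36 [0.5645 0.0425 0.0608] yaw -8.61 tilt [ 0.0085 -0.0019 -1.    ] tip [0.626  0.0332 0.0463] F [ 6.53 -1.38  6.89]
```

Request:
servo_tool:
  commands:
    - [-0.007,0,0.001,0,0,0,0]
    - [-0.013,0,0.003,0,0,0,0]
    - [-0.013,0,0.003,0,0,0,0]

```text
time: 16.3
ee_pos: [0.5635, 0.0425, 0.0607]
orientation: [-3.131, 0.236, -0.016]
wrist_force: [8.7, -0.8, 6.8]
gripper_width: 0.0135
grip_force: 60.0
```

```bash
python3 st.py
```

```text
t 16.3 q7 -2.36 [0.5635 0.0425 0.0607] yaw -8.63 tilt [ 0.0102 -0.0021 -0.9999] tip [0.625  0.0333 0.0462] F [ 8.7  -0.79  6.75]
```

Request:
servo_tool:
  commands:
    - [-0.007,0,0.001,0,0,0,0]
    - [-0.01,0,0.003,0,0,0,0]
    - [-0.01,0,0.003,0,0,0,0]

```text
time: 16.68
ee_pos: [0.5627, 0.0426, 0.0605]
orientation: [-3.131, 0.237, -0.018]
wrist_force: [9.9, -2.3, 6.6]
gripper_width: 0.0136
grip_force: 60.0
```

```bash
python3 st.py; python3 - <<'E'
from h import *
im,d=eyes.snapshot("scene"); np.savez("scene2.npz",im=im,d=d)
cv2.imwrite("pics/g.png",cv2.resize(im[155:215,260:340],(800,600),interpolation=cv2.INTER_CUBIC)[:,:,::-1])
E
```

```text
t 16.675 q7 -2.36 [0.5627 0.0426 0.0605] yaw -8.64 tilt [ 0.0112 -0.0023 -0.9999] tip [0.6242 0.0333 0.0461] F [ 9.93 -2.33  6.63]
```

View pics/g.png

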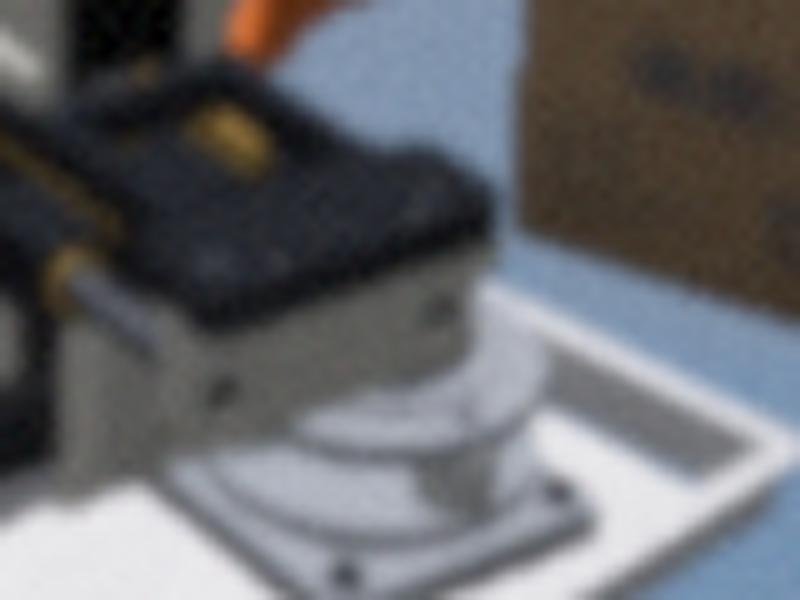

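Request:
servo_tool:
  commands:
    - [-0.007,0,0.001,0,0,0,0]
    - [-0.01,0,0.003,0,0,0,0]
    - [-0.01,0,0.003,0,0,0,0]

```text
time: 17.1
ee_pos: [0.5619, 0.0427, 0.0603]
orientation: [-3.131, 0.237, -0.02]
wrist_force: [10.4, -2.3, 8.0]
gripper_width: 0.0134
grip_force: 60.0
```

```bash
python3 st.py
```

```text
t 17.1 q7 -2.37 [0.5619 0.0427 0.0603] yaw -8.65 tilt [ 0.0126 -0.0025 -0.9999] tip [0.6234 0.0334 0.046 ] F [10.38 -2.31  7.97]
```

Request:
servo_tool:
  commands:
    - [-0.007,0,0.001,0,0,0,0]
    - [-0.01,0,0.001,0,0,0,0]
    - [-0.01,0,0.001,0,0,0,0]

```text
time: 17.48
ee_pos: [0.5609, 0.0429, 0.0603]
orientation: [-3.131, 0.237, -0.021]
wrist_force: [11.6, -2.5, 7.1]
gripper_width: 0.0138
grip_force: 60.0
```

```bash
python3 st.py
```

```text
t 17.475 q7 -2.37 [0.5609 0.0429 0.0603] yaw -8.66 tilt [ 0.0133 -0.0027 -0.9999] tip [0.6224 0.0336 0.046 ] F [11.56 -2.5   7.08]
```

Request:
servo_tool:
  commands:
    - [-0.004,0,0.001,0,0,0,0]
    - [-0.007,0,0.001,0,0,0,0]
    - [-0.007,0,0.001,0,0,0,0]

```text
time: 17.85
ee_pos: [0.5601, 0.0431, 0.0602]
orientation: [-3.131, 0.237, -0.022]
wrist_force: [11.4, -3.1, 7.7]
gripper_width: 0.0134
grip_force: 60.0
```

```bash
python3 st.py
```

```text
t 17.85 q7 -2.37 [0.5601 0.0431 0.0602] yaw -8.66 tilt [ 0.0136 -0.0029 -0.9999] tip [0.6216 0.0338 0.046 ] F [11.43 -3.08  7.72]
```

Plateau; the ring is moving. I'll keep drawing slowly.

Request:
servo_tool:
  commands:
    - [-0.004,0,0,0,0,0,0]
    - [-0.008,0,0,0,0,0,0]
    - [-0.01,0,0,0,0,0,0]
    - [-0.01,0,0,0,0,0,0]

```text
time: 18.35
ee_pos: [0.5584, 0.0435, 0.0602]
orientation: [-3.131, 0.237, -0.021]
wrist_force: [12.4, -2.5, 7.9]
gripper_width: 0.0136
grip_force: 60.0
```

```bash
python3 st.py
```

```text
t 18.35 q7 -2.37 [0.5584 0.0435 0.0602] yaw -8.65 tilt [ 0.0134 -0.003  -0.9999] tip [0.6199 0.0342 0.0459] F [12.41 -2.53  7.92]
```

Request:
servo_tool:
  commands:
    - [-0.004,0,-0.001,0,0,0,0]
    - [-0.008,0,-0.001,0,0,0,0]
    - [-0.01,0,-0.001,0,0,0,0]
    - [-0.01,0,-0.001,0,0,0,0]

```text
time: 18.85
ee_pos: [0.5562, 0.0439, 0.0602]
orientation: [-3.131, 0.236, -0.019]
wrist_force: [10.3, -1.8, 8.2]
gripper_width: 0.0136
grip_force: 60.0
```

```bash
python3 st.py
```

```text
t 18.85 q7 -2.37 [0.5562 0.0439 0.0602] yaw -8.63 tilt [ 0.0121 -0.0027 -0.9999] tip [0.6177 0.0346 0.0458] F [10.3  -1.76  8.19]
```

Request:
servo_tool:
  commands:
    - [-0.004,0,-0.002,0,0,0,0]
    - [-0.008,0,-0.003,0,0,0,0]
    - [-0.01,0,-0.003,0,0,0,0]
    - [-0.01,0,-0.003,0,0,0,0]

```text
time: 19.35
ee_pos: [0.5527, 0.0446, 0.06]
orientation: [-3.131, 0.235, -0.014]
wrist_force: [6.3, -1.4, 9.6]
gripper_width: 0.0133
grip_force: 60.0
```

```bash
python3 st.py
```

```text
t 19.35 q7 -2.37 [0.5527 0.0446 0.06  ] yaw -8.6 tilt [ 0.0085 -0.0021 -1.    ] tip [0.6141 0.0353 0.0454] F [ 6.3  -1.4   9.63]
```

Request:
servo_tool:
  commands:
    - [0,0,-0.012,0,0,0,0]
    - [-0.004,0,-0.018,0,0,0,0]
    - [-0.008,0,-0.02,0,0,0,0]
    - [-0.008,0,-0.02,0,0,0,0]

```text
time: 19.85
ee_pos: [0.549, 0.0448, 0.0618]
orientation: [-3.132, 0.235, -0.006]
wrist_force: [3.5, -1.3, 4.6]
gripper_width: 0.0137
grip_force: 60.0
```

```bash
python3 st.py
```

```text
t 19.85 q7 -2.37 [0.549  0.0448 0.0618] yaw -8.57 tilt [ 0.004  -0.0011 -1.    ] tip [0.6104 0.0356 0.0469] F [ 3.48 -1.28  4.6 ]
```

Request:
servo_tool:
  commands:
    - [-0.013,0,0,0,0,0,0]
    - [-0.026,0,0,0,0,0,0]
    - [-0.04,0,0,0,0,0,0]
    - [-0.053,0,0,0,0,0,0]
    - [-0.066,0,0,0,0,0,0]
    - [-0.08,0,0,0,0,0,0]
    - [-0.08,0,0,0,0,0,0]

```text
time: 20.72
ee_pos: [0.5345, 0.0466, 0.0608]
orientation: [3.133, -0.234, -0.001]
wrist_force: [-0.1, -0.7, 0.1]
gripper_width: 0.0135
grip_force: 60.0
```

```bash
python3 st.py; python3 - <<'E'
from h import *
im,d=eyes.snapshot("scene"); np.savez("scene3.npz",im=im,d=d)
cv2.imwrite("pics/i.png",cv2.resize(im[155:230,240:340],(800,600),interpolation=cv2.INTER_CUBIC)[:,:,::-1])
for m in eyes.masks_of("scene","ring"): print(m["p"],m["box"])
E
```

```text
t 20.725 q7 -2.38 [0.5345 0.0466 0.0608] yaw -8.55 tilt [-6.e-04  1.e-04 -1.e+00] tip [0.5958 0.0374 0.0456] F [-0.12 -0.75  0.07]
0.59 [186.9, 251.2, 31.1, 21.7]
0.57 [274.7, 217.1, 19.2, 13.9]
```

View pics/i.png

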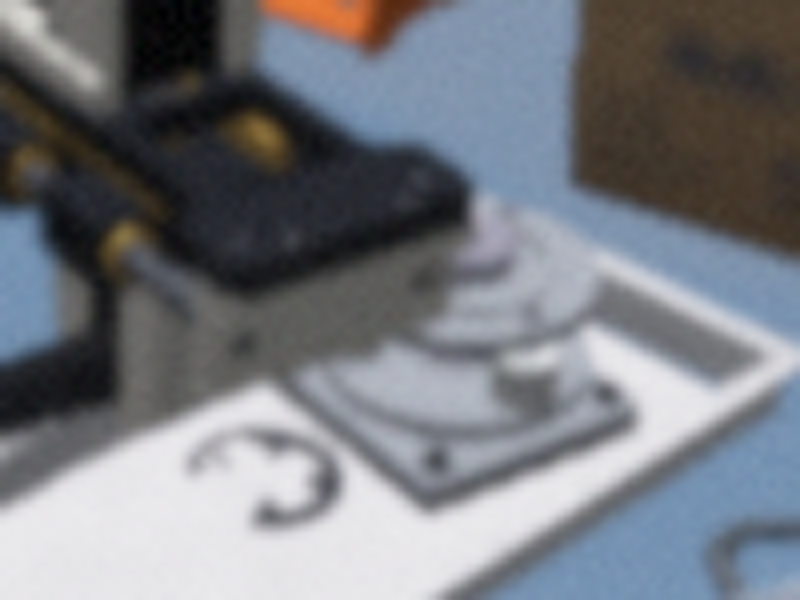

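```bash
python3 - <<'E'
from h import *
d=np.load("scene3.npz")["d"]
for m in eyes.masks_of("scene","ring"):
    k=m["mask"]; X=withdepth("scene",np.argwhere(k)[:,::-1],d[k]); print(np.median(X,0).round(4),X.min(0).round(3),X.max(0).round(3)); print(atz("scene",[m["box"][:2]],.003))
E
```

```text
[0.3439 0.0802 0.0033] [ 0.329  0.041 -0.002] [0.389 0.102 0.005]
[[0.36228555 0.06286858 0.003     ]]
[0.5883 0.0276 0.0044] [ 0.068 -0.466  0.001] [0.602 0.062 0.525]
[[0.57759382 0.02882267 0.003     ]]
```

The picture shows the ring lying flat in the tray beside the flange, at crop (265,475), and the shaft is free. Now I'll take the pick back to its rest.

Request:
servo_tool:
  commands:
    - [0,0,-0.1,0,0,0,0]
    - [0,0,-0.35,0,0,0,0]
    - [0,0,-0.57,0,0,0,0]
    - [0,0,-0.57,0,0,0,0]
    - [0,0,-0.57,0,0,0,0]

```text
time: 21.5
ee_pos: [0.5348, 0.0462, 0.1466]
orientation: [3.132, -0.235, 0.0]
wrist_force: [-0.9, 0.5, -1.1]
gripper_width: 0.0134
grip_force: 60.0
```

Request:
servo_tool:
  commands:
    - [0,-0.3,0,0,0,-0.07,0]
    - [0,-0.6,0,0,0,-0.14,0]
    - [0,-0.9,0,0,0,-0.204,0]
    - [0,-0.9,0,0,0,-0.204,0]
    - [0,-0.9,0,0,0,-0.204,0]

```text
time: 22.12
ee_pos: [0.5542, 0.1794, 0.1451]
orientation: [3.129, 0.268, -0.004]
wrist_force: [0.1, -0.3, -0.1]
gripper_width: 0.0136
grip_force: 60.0
```

```bash
cat >> st.py <<'E'
g=M.T@(np.array([.5216,.2367,.0362])-p); print("to rest, tool units",(g/.15).round(4),"turn z",round((y-9.78)/90,4))
E
python3 st.py
```

```text
t 22.125 q7 -2.23 [0.5542 0.1794 0.1451] yaw 9.8 tilt [-2.5e-03  8.0e-04 -1.0e+00] tip [0.6152 0.1899 0.1299] F [ 0.11 -0.31 -0.13]
to rest, tool units [-0.1472 -0.414   0.7263] turn z 0.0002
```

Request:
servo_tool:
  commands:
    - [-0.07,-0.2,0.1,0,0,0,0]
    - [-0.147,-0.414,0.3,0,0,0,0]
    - [-0.147,-0.414,0.35,0,0,0,0]
    - [-0.147,-0.414,0.35,0,0,0,0]
    - [-0.147,-0.414,0.35,0,0,0,0]

```text
time: 22.75
ee_pos: [0.524, 0.2358, 0.0943]
orientation: [3.13, 0.264, 0.001]
wrist_force: [-0.2, -0.4, -0.8]
gripper_width: 0.0137
grip_force: 60.0
```

```bash
python3 st.py; python3 - <<'E'
from h import *
o=[]
for n,(r0,r1,c0,c1) in(("top",(170,270,110,210)),("scene",(135,235,150,250))):
    im,d=eyes.snapshot(n); o.append(cv2.resize(im[r0:r1,c0:c1],(400,400),interpolation=cv2.INTER_CUBIC))
cv2.imwrite("pics/j.png",np.hstack(o)[:,:,::-1])
E
```

```text
t 22.75 q7 -2.4 [0.524  0.2358 0.0943] yaw 9.63 tilt [ 9.e-04  9.e-04 -1.e+00] tip [0.5852 0.2462 0.0793] F [-0.15 -0.43 -0.82]
to rest, tool units [-0.0154 -0.0088  0.3873] turn z -0.0016
```

View pics/j.png

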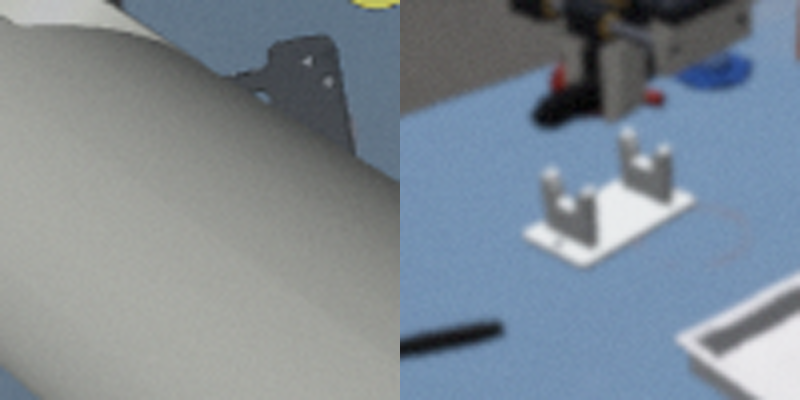

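The pick is held level, just above the rest (rest at right panel (610,210)).

Request:
servo_tool:
  commands:
    - [-0.015,-0.009,0.1,0,0,0,0]
    - [-0.015,-0.009,0.25,0,0,0,0]
    - [-0.015,-0.009,0.25,0,0,0,0]
    - [-0.015,-0.009,0.25,0,0,0,0]
    - [-0.015,-0.009,0.25,0,0,0,0]

```text
time: 23.48
ee_pos: [0.5206, 0.2389, 0.0568]
orientation: [-3.13, -0.269, -0.001]
wrist_force: [0.1, -0.3, -0.3]
gripper_width: 0.0133
grip_force: 60.0
```

```bash
python3 st.py
```

```text
t 23.475 q7 -2.44 [0.5206 0.2389 0.0568] yaw 9.81 tilt [ 7.e-04 -4.e-04 -1.e+00] tip [0.5817 0.2494 0.0418] F [ 0.11 -0.25 -0.29]
to rest, tool units [0.004  0.0155 0.1374] turn z 0.0003
```

Request:
servo_tool:
  commands:
    - [0.004,0.0155,0,0,0,0,0]
    - [0.004,0.0155,0,0,0,0,0]
    - [0.004,0.0155,0.04,0,0,0,0]
    - [0.004,0.0155,0.08,0,0,0,0]
    - [0.004,0.0155,0.1,0,0,0,0]
    - [0.004,0.0155,0.1,0,0,0,0]

```text
time: 24.22
ee_pos: [0.5209, 0.2362, 0.0409]
orientation: [3.13, 0.269, -0.001]
wrist_force: [-0.0, -0.6, -0.4]
gripper_width: 0.0131
grip_force: 60.0
```

```bash
python3 st.py
```

```text
t 24.225 q7 -2.45 [0.5209 0.2362 0.0409] yaw 9.81 tilt [-8.e-04  1.e-04 -1.e+00] tip [0.582  0.2468 0.0258] F [-0.04 -0.63 -0.38]
to rest, tool units [ 0.005  -0.0026  0.0317] turn z 0.0004
```

Request:
servo_tool:
  commands:
    - [0.004,-0.002,0.01,0,0,0,0]
    - [0.004,-0.002,0.02,0,0,0,0]
    - [0.004,-0.002,0.03,0,0,0,0]
    - [0.004,-0.002,0.03,0,0,0,0]

```text
time: 24.72
ee_pos: [0.5218, 0.2366, 0.0368]
orientation: [3.13, 0.268, -0.0]
wrist_force: [0.3, -0.2, -0.8]
gripper_width: 0.0136
grip_force: 60.0
```

```bash
python3 st.py
```

```text
t 24.725 q7 -2.45 [0.5218 0.2366 0.0368] yaw 9.8 tilt [-2.e-04  1.e-04 -1.e+00] tip [0.5828 0.2471 0.0217] F [ 0.32 -0.24 -0.82]
to rest, tool units [-0.0009 -0.0009  0.0041] turn z 0.0002
```

Right at the seat. Releasing.

Request:
servo_tool:
  commands:
    - [0,0,0.003,0,0,0,0.18]
    - [0,0,0.003,0,0,0,0.2]
    - [0,0,0.003,0,0,0,0.4]
    - [0,0,0.003,0,0,0,0.7]
    - [0,0,0.003,0,0,0,1]
    - [0,0,0.003,0,0,0,1]
    - [0,0,0.003,0,0,0,1]
    - [0,0,0.003,0,0,0,1]

```text
time: 25.72
ee_pos: [0.5218, 0.2367, 0.0365]
orientation: [-3.13, -0.268, -0.0]
wrist_force: [-0.1, 0.9, -0.1]
gripper_width: 0.0735
grip_force: 0.0
```

Request:
servo_tool:
  commands:
    - [0,0,-0.2,0,0,0,1]
    - [0,0,-0.5,0,0,0,1]
    - [0,0,-0.9,0,0,0,1]
    - [0,0,-1,0,0,0,1]
    - [0,0,-1,0,0,0,1]

```text
time: 26.35
ee_pos: [0.5225, 0.2366, 0.1873]
orientation: [3.13, 0.268, 0.004]
wrist_force: [0.1, -1.1, -0.1]
gripper_width: 0.092
grip_force: 0.0
```

Request:
servo_tool:
  commands:
    - [-0.3,0.3,-0.3,0,0,0,1]
    - [-0.6,0.6,-0.6,0,0,0,1]
    - [-0.8,0.8,-0.8,0,0,0,1]
    - [-0.8,0.8,-0.8,0,0,0,1]
    - [-0.8,0.8,-0.8,0,0,0,1]

```text
time: 26.98
ee_pos: [0.4236, 0.0955, 0.3058]
orientation: [3.128, 0.26, -0.001]
wrist_force: [0.0, -0.3, 0.8]
gripper_width: 0.0916
grip_force: 0.0
```

```bash
python3 st.py; python3 - <<'E'
from h import *
o=[]
for n,(r0,r1,c0,c1) in(("top",(110,270,120,320)),("scene",(130,290,150,350))):
    im,d=eyes.snapshot(n); o.append(cv2.resize(im[r0:r1,c0:c1],(400,320),interpolation=cv2.INTER_CUBIC))
    for q in("pick","ring"):
      for m in eyes.masks_of(n,q)[:4]:
        k=m["mask"]; X=withdepth(n,np.argwhere(k)[:,::-1],d[k]); X=X[(X[:,2]>-.01)&(X[:,2]<.07)]; w,V=np.linalg.eigh(np.cov(X[:,:2].T)); print(n,q,round(m["p"],2),np.round(m["box"]),X.mean(0).round(4),np.degrees(np.arctan(V[1,1]/V[0,1])).round(1))
cv2.imwrite("pics/k.png",np.hstack(o)[:,:,::-1])
E
```

```text
t 26.975 q7 -1.78 [0.4236 0.0955 0.3058] yaw 9.5 tilt [-6.0e-04  2.5e-03 -1.0e+00] tip [0.4848 0.1057 0.2906] F [ 0.05 -0.27  0.85]
to rest, tool units [ 0.8006 -0.8253  1.7947] turn z -0.0031
top pick 0.74 [155. 218.  14.  50.] [0.5191 0.2351 0.0461] 9.2
top ring 0.65 [256. 188.  14.  24.] [0.5907 0.0371 0.0062] 37.3
top ring 0.55 [203. 161.  14.  20.] [0.6368 0.1553 0.0035] 25.7
scene pick 0.73 [200. 186.  40.  33.] [0.5164 0.2265 0.013 ] 6.5
scene pick 0.67 [202. 178.  30.  23.] [0.5148 0.2302 0.0422] 13.9
scene ring 0.5 [186. 252.  32.  24.] [0.3495 0.0739 0.003 ] 54.6
scene ring 0.49 [278. 217.  12.  15.] [0.5895 0.0355 0.0048] 54.2
scene ring 0.34 [298. 198.  45.  40.] [0.6333 0.0162 0.0359] -56.4
```

View pics/k.png

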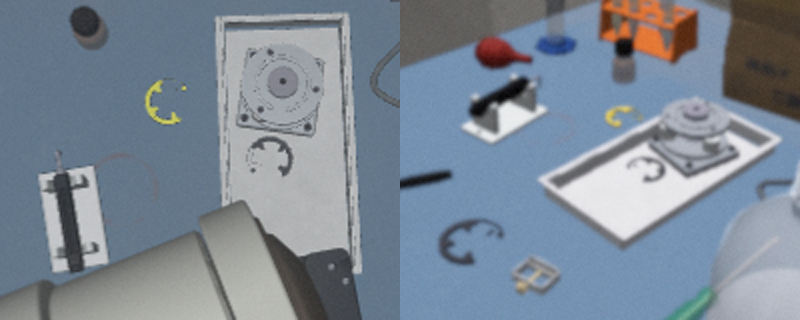

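The pick lies in its rest at top panel (68,220), hook forward. The ring lies flat in the tray at top panel (270,158), and the bystanders have not moved. Handing in.

```bash
python3 -c "
from cell import arm
print(arm.finish_job())"
```

```text
the job is handed in; nothing more can be done
None
```

The job is handed in: the ring is out of its groove and lies flat in the tray, the pick is back in its rest hook down, and the bystanders are where they were; `finish_job` gave no verdict.

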